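# Set a modelling-stand leg to its next hole

### The job

The telescoping leg of the modelling stand was left between two holes, with its sprung button hidden inside. Draw the steel inner tube out, without forcing it, until the button snaps up through the next hole, then press the leg firmly back in against the button for a moment, about as hard as holding up a one-and-a-half-kilo bag of clay, to prove that it carries load. Let go, leaving the leg locked in that hole and the other things on the bench undisturbed.

Things in the scene. Friction and masses are not known exactly. Their poses are not given: they have to be found in the camera images.
- cradle: Wooden cradle fixed to the bench, holding the leg's level aluminium outer tube: 40 x 40 mm, 260 mm long, axis 45 mm and top face 65 mm above the bench; cradle board 110 mm wide, uprights 52 mm high, from 45 mm behind the mouth. Origin: on the bench below the centre of the tube's open mouth. +y runs along the tubes, outwards (as the inner tube is drawn out); z up.
- mid_hole (a point): Centre of the middle one of three 14 mm holes in the outer tube's top wall (4 mm thick), level with the top face, 90 mm behind the mouth. The others lie 60 mm either side of it along the tube.
- leg (a joint): How far the steel inner tube is drawn out, m, growing outwards (+y of the cradle); 0.020 to 0.040 at the start. The next hole outwards is always the middle one; the button reaches it at about 0.060, but only to within 7 mm, as the clip that carries it sits differently in each leg: feel for it. Sliding rubs with 3 to 5 N. A button that is up locks the tube both ways, with 2 mm of play either side.
- leg_grip (a point): Point on the axis of the steel inner tube (30 x 30 mm, square, level, axis 45 mm above the bench), a good place to grip it across: 43 mm inward of the black rubber foot (46 x 46 mm, 18 mm thick) at its outer end. Between mouth and foot at least 105 mm of tube are bare at the start. Moves with the tube.
- button (a joint): Height of the sprung brass button (10 mm across), m: about 0.001 while hidden under the outer tube's top wall, 0.009 when fully up, 4 mm proud of it. Its 3 N spring lifts it when it comes under a hole; a tube drawn too fast can skip past. Not to be touched. More than 25 N between the button and a hole's edge damages it.
- web: The 46 mm long part of the outer tube's top wall between the innermost and the middle hole, one with the tube; origin at its centre. The button hides under it at the start, and bears on its end, the inner edge of the middle hole, when the locked leg is pressed in.
- brush_jar: White ceramic jar with brushes, 72 mm across, 95 mm high (190 mm with the brushes), standing loose on the bench. Origin at the centre of its underside. To be left alone.
- bowl: Green glazed footed bowl, 124 mm across, 84 mm high, loose. Origin at the centre of its underside. To be left alone.
- tool_tray: Low wooden tray of modelling tools, 85 x 190 x 35 mm, loose. Origin at the centre of its underside. To be left alone.

How it is judged:
By the outcome, as a careful person would: the job done as asked, in the order asked, and still so for the second after the job is handed in, with the robot touching nothing.
It also fails if it takes over 43 s, if anything falls off the work surface, if the arm or the gripper's body presses on something with over 40 N, if the wrist force passes 120 N, or if a joint passes its speed limit or range.

### The arm

A 6-joint arm with a two-finger parallel gripper is mounted at the origin on the work surface. World frame = base frame: x ahead of the robot, y to its left, z up, the work surface at z = 0. Lengths are in m, angles in rad, forces in N, time in s.
With the tool pointing down it reaches from about 0.325 to 1 m from the base axis. Payload 5.1 kg.
Tool frame: the origin (TCP) lies on the centre line of the jaws, within the pads' length; the fingertips stand 14 mm ahead of it and the grasp point (between the pads) lies 5 mm behind it; x points along the fingers, y is the direction in which the jaws open and shut, and the axes are right-handed (so a half turn about x gives the same grasp; the last joint's range is limited). The gripper opens to 85 mm and grips with 20 to 120 N. Pads are 22 mm wide; open, the fingers measure 114 mm over their backs; the gripper's body (76 mm by 85 mm) begins 54 mm behind the grasp point. The pads swing forward as they close: fully open they stand 13 mm farther back than shut.
Start: joints at [1.156, 0.124, 1.65, -0, 1.367, -0.083], TCP at [0.212, 0.615, 0.21] pointing down, gripper open.
Joint ranges: [-2.61, 2.61], [-1.02, 2.33], [0.03, 2.71], [-1.35, 4.49], [0.32, 2.68], [-2.91, 2.91]. Speed limits (rad/s): [2.57, 2.57, 3.14, 3.14, 3.14, 3.14].

### API

Orientations are given as a unit quaternion [x, y, z, w].
In Python, from cell import monitor, vision, sign_off gives the robot as it stands.
- The arm moves only by the shell command python3 -m crank 'ROWS' [FORCE]. ROWS is JSON, a list of rows, each a list of 5 numbers: the finger opening in mm, from 0 to 85.4, then the shift along the tool's x, y, z in mm, then the turn about the tool's x in rad. In form: [[grip, x, y, z, roll], ...]. A call has 1 to 20 rows; each row shifts and turns the pose as measured when the row begins, along the tool's axes as they then stand; what a row does not reach is not made up. A row lasts 1/12 s, in which the tool goes at most 41.7 mm and 7.16 degrees, less where a joint would pass 70% of its speed; a pose out of reach is approached as far as the arm can. A call with a gripper value outside its range is refused whole. The fingers move at their own pace and stop on an object; FORCE is the grip in N (left out, the last holds). Time passes only in rows, so rows that do not move let the fingers close. It gives the time, the measured TCP pose, the force and the opening at its end, in the units of the state.
- monitor.read_state(): the state, without advancing time (a new reading comes with each control period).
- vision.read_camera(name): name is "side" or "top"; returns the picture (420x560x3 uint8, red, green, blue); there is no depth.
- vision.camera_params(name): a dict with "fx", "fy", "cx", "cy" (pixels), "origin" and "attitude" of the camera in the world. Camera axes: x right, y down, z forward; pixel columns grow to the right and rows downward; lengths in m; the calibration is good to about 2 mm. A picture is of the moment at which its call begins. camera_params takes no time and is no camera call.
- sign_off(): hands the job in, once; it reports no verdict.
Trained networks look in the newest picture that a camera, given by its name, has taken for a name from the list of things; names that differ only in an ending like _2 or _b are one class to them, and where a whole thing is asked for, a point or a joint stands for the part that bears it (a point fixed in the world has none). Each returns a list of dicts, best first, with "p" (0 to 1); they miss things now and then, are a little off and sometimes report something else, mostly with a low value. They report only what shows in the picture. A call takes as long as a camera call.
- vision.cut_out(camera, label): "pixels" (420x560 bool, what is visible of it) and "centre" ([column, row] in pixels, amid what is visible of it).
The state is a dict: "time_s": time; "joints": joint angles; "joint_velocities": joint speeds; "effort": joint torques, N m; "position": TCP position; "tcp_rot": TCP orientation; "contact_force": force on the tool from outside, world axes, zero at the start; "ft_torque": the same for the moment, N m; "opening": opening from 0.0 (shut) to 1.0 (fully open).
Only numpy, scipy, OpenCV 4.12 (cv2) and the standard library are available. Lean on these libraries where they do the work, as an engineer would, in place of code of your own. Each camera call takes 0.05 s, during which the arm holds its last target. There are 200 camera calls.

## Working session

There is one attempt and no reset: what is moved stays moved. The work goes in short steps, Python scripts to look and compute and a shell command to move; the robot and the scene stay as the last step left them, time stands still between calls to the robot, and variables do not carry over. Pictures are saved under pics/ and viewed, about 8 in all and at most 12, crops included, and the job is handed in when it is done.

```bash
mkdir -p pics; cat > h.py <<'E'
import numpy as np, cv2
from scipy.spatial.transform import Rotation as R
from cell import monitor, vision
def cam(n):
    p=vision.camera_params(n); a=np.array(p["attitude"],float)
    M=R.from_quat(a).as_matrix() if a.size==4 else a.reshape(3,3)
    return p,M,np.array(p["origin"])
def at_z(n,px,z):
    p,M,o=cam(n); d=M@np.array([(px[0]-p["cx"])/p["fx"],(px[1]-p["cy"])/p["fy"],1]); return o+d*(z-o[2])/d[2]
def proj(n,X):
    p,M,o=cam(n); c=M.T@(np.array(X)-o); return np.array([c[0]/c[2]*p["fx"]+p["cx"],c[1]/c[2]*p["fy"]+p["cy"]])
E
python3 - <<'E'
from h import *
for n in("top","side"):
    im=vision.read_camera(n); cv2.imwrite(f"pics/{n}0.png",im[:,:,::-1]); print(n,vision.camera_params(n))
    for l in ("cradle","leg","web","button","brush_jar","bowl","tool_tray"):
        for r in vision.cut_out(n,l)[:2]:
            m=r["pixels"].astype(np.uint8); c=r["centre"]
            rect=cv2.minAreaRect(cv2.findNonZero(m)) if m.any() else None
            print(n,l,round(r["p"],2),np.round(c,1),np.round(at_z(n,c,.06),3),m.sum(),rect)
print(monitor.read_state())
E
```

```text
top {'fx': 435.8266370098207, 'fy': 435.8266370098207, 'cx': 280.3222694327334, 'cy': 208.13997867254295, 'origin': array([ 0.44362612, -0.05049973,  0.73617619]), 'attitude': array([-0.64179909,  0.75792757, -0.08826328,  0.07648084])}
top cradle 0.92 [339.  193.5] [ 0.611 -0.172  0.06 ] 12152 ((314.30377197265625, 198.9333038330078), (64.11368560791016, 249.22193908691406), 70.90650939941406)
top cradle 0.43 [357.3 273.8] [ 0.481 -0.175  0.06 ] 6370 ((360.05023193359375, 272.4288330078125), (54.48237609863281, 120.22156524658203), 80.24757385253906)
top leg 0.93 [232.2 221.2] [0.595 0.003 0.06 ] 1964 ((236.0500030517578, 221.14999389648438), (31.939001083374023, 86.64640808105469), 71.56504821777344)
top brush_jar 0.84 [223.8 311.9] [0.458 0.035 0.06 ] 2068 ((222.0600128173828, 309.9200134277344), (49.599998474121094, 51.80000305175781), 36.869895935058594)
top bowl 0.88 [231.9 121.4] [ 0.764 -0.02   0.06 ] 4307 ((232.80003356933594, 123.40001678466797), (74.23745727539062, 72.44860076904297), 26.56505012512207)
top tool_tray 0.66 [358.2 271.5] [ 0.484 -0.177  0.06 ] 6442 ((360.441
[... 1053 characters left out ...]
90.0)
{'time_s': 0.8, 'joints': array([ 1.15642802e+00,  1.23725406e-01,  1.65024495e+00,  7.83434661e-06,
        1.36754068e+00, -8.25871108e-02]), 'joint_velocities': array([ 6.72535944e-04,  1.19988711e-03, -9.48510930e-04,  1.16965347e-03,
        1.23228362e-03,  6.69361740e-05]), 'effort': array([-5.75784470e-04, -4.23535466e+01, -3.65741622e+01, -1.21336452e-04,
        4.25030184e-04, -7.56069682e-06]), 'position': array([0.21174137, 0.61454772, 0.21030312]), 'tcp_rot': array([ 0.11679427,  0.69739483, -0.116737  ,  0.69740377]), 'contact_force': array([ 0.27687093, -0.23971873,  0.71694213]), 'ft_torque': array([-0.02311192,  0.02177325, -0.01523065]), 'opening': 0.996950319970955}
```

```bash
python3 - <<'E'
import cv2,numpy as np
a=cv2.imread("pics/top0.png")[60:380,130:480];b=cv2.imread("pics/side0.png")[110:310,120:400]
a=cv2.resize(a,(400,366),interpolation=3); b=cv2.resize(b,(400,286))
c=np.zeros((366,800,3),np.uint8);c[:,:400]=a;c[:286,400:]=b
cv2.imwrite("pics/v1.png",c)
E
```

```text
(no output)
```

View pics/v1.png

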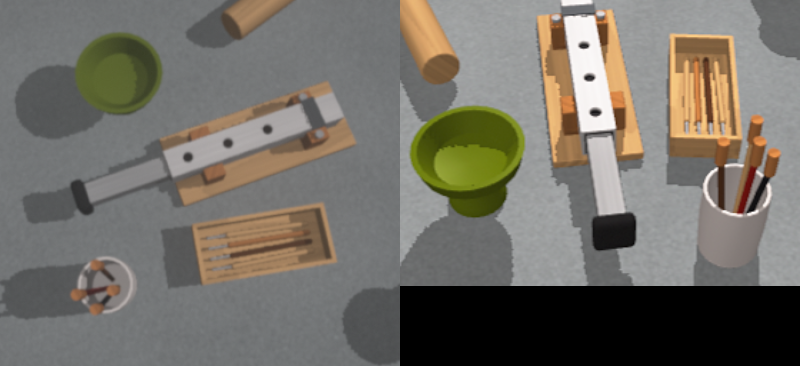

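```bash
python3 - <<'E'
from h import *
# leg outline on top, tube axis fit: world points at z=.06
for n in("top","side"):
    vision.read_camera(n); r=vision.cut_out(n,"leg")[0]["pixels"]; 
    ys,xs=np.nonzero(r); P=np.array([at_z(n,(x,y),.06)[:2] for x,y in zip(xs,ys)])
    m=P.mean(0); u,s,v=np.linalg.svd(P-m,full_matrices=False); d=v[0]; d*=np.sign(d[1])
    t=(P-m)@d; q=(P-m)@np.array([-d[1],d[0]])
    print(n,m,d,t.min(),t.max())
    for k in np.arange(t.min(),t.max(),.012):
        s_=(t>=k)&(t<k+.012); print(round(k,3),np.round([q[s_].min(),q[s_].max()],3), np.round(m+d*k,3))
    c=vision.cut_out(n,"cradle")[0]; print(c["p"])
E
```

```text
top [0.59405899 0.00223079] [-0.16592755  0.98613795] -0.07243286072496168 0.06304251082810186
-0.072 [-0.016  0.015] [ 0.606 -0.069]
-0.06 [-0.017  0.015] [ 0.604 -0.057]
-0.048 [-0.017  0.016] [ 0.602 -0.046]
-0.036 [-0.018  0.017] [ 0.6   -0.034]
-0.024 [-0.017  0.017] [ 0.598 -0.022]
-0.012 [-0.017  0.017] [ 0.596 -0.01 ]
-0.0 [-0.017  0.018] [0.594 0.002]
0.012 [-0.017  0.018] [0.592 0.014]
0.024 [-0.017  0.018] [0.59  0.025]
0.036 [-0.024  0.025] [0.588 0.037]
0.048 [-0.026  0.026] [0.586 0.049]
0.06 [-0.023  0.018] [0.584 0.061]
0.64
side [0.59565419 0.01865657] [-0.16964355  0.98550549] -0.09102763089318605 0.06946265628002828
-0.091 [-0.016  0.017] [ 0.611 -0.071]
-0.079 [-0.017  0.017] [ 0.609 -0.059]
-0.067 [-0.018  0.017] [ 0.607 -0.047]
-0.055 [-0.017  0.015] [ 0.605 -0.036]
-0.043 [-0.017  0.015] [ 0.603 -0.024]
-0.031 [-0.016  0.016] [ 0.601 -0.012]
-0.019 [-0.017  0.016] [ 0.599 -0.   ]
-0.007 [-0.016  0.016] [0.597 0.012]
0.005 [-0.016  0.016] [0.595 0.024]
0.017 [-0.015  0.023] [0.593 0.035]
0.029 [-0.021  0.025] [0.591 0.047]
0.041 [-0.024  0.024] [0.589 0.059]
0.053 [-0.024  0.022] [0.587 0.071]
0.065 [-0.022  0.019] [0.585 0.083]
0.82
```

The view shows the leg axis running up-left from the cradle, with the black foot at about (80,195) in the left panel. The jar is about 13 cm to the robot side of the tube and the bowl is beyond it. All three holes are empty.

```bash
cat >> h.py <<'E'
D=np.array([-.168,.986,0]);D/=np.linalg.norm(D)
def rel(tgt):
    s=monitor.read_state(); M=R.from_quat(s["tcp_rot"]).as_matrix(); p=s["position"]
    e=np.array(tgt)-p; across=np.cross(D,[0,0,1])
    roll=np.arctan2(np.dot(across,M[:,2]),np.dot(across,M[:,1])); roll=(roll+np.pi/2)%np.pi-np.pi/2
    M2=M@R.from_rotvec([roll,0,0]).as_matrix()
    print("t",round(s["time_s"],2),"pos",p.round(4),"F",s["contact_force"].round(2),"open",round(s["opening"]*85.4,1),"j",s["joints"].round(2))
    print("M",M.round(3).tolist(),"shift now",(M.T@e*1000).round(1),"roll",roll.round(4),"after roll",(M2.T@e*1000).round(1), "D in tool",(M.T@D).round(3))
E
python3 -c "
from h import *
rel([.595,-.004,.20])"
```

```text
t 1.1 pos [0.2117 0.6145 0.2103] F [-0.63  0.59 -0.3 ] open 85.1 j [ 1.16  0.12  1.65  0.    1.37 -0.08]
M [[0.0, 0.326, 0.945], [0.0, 0.945, -0.326], [-1.0, 0.0, -0.0]] shift now [  10.2 -460.   563.8] roll 1.0703 after roll [ 10.2 273.9 674.1] D in tool [ 0.     0.877 -0.48 ]
```

```bash
python3 -m crank '[[85,-40,0,0,0.12],[85,-40,0,0,0.12],[85,0,0,0,0.12],[85,0,0,0,0.12],[85,0,0,0,0.12],[85,0,0,0,0.12],[85,0,0,0,0.12],[85,0,0,0,0.12],[85,0,0,0,0.11]]' 40; python3 -c "
from h import *
rel([.595,-.004,.20])"
```

```text
time_s: 1.85
position: [0.2115, 0.614, 0.2937]
tcp_rot: [0.467, 0.53, -0.468, 0.531]
contact_force: [0.4, -0.5, 0.3]
opening: 0.994
t 1.85 pos [0.2115 0.614  0.2937] F [ 0.43 -0.52  0.31] open 84.9 j [1.16 0.09 1.55 0.   1.5  1.03]
M [[-0.001, 0.992, 0.125], [-0.001, 0.125, -0.992], [-1.0, -0.001, 0.001]] shift now [ 94.3 303.2 661. ] roll -0.0433 after roll [ 94.3 274.3 673.5] D in tool [-0.001 -0.043 -0.999]
```

```bash
python3 -m crank '[[85,0,15.2,37.4,-0.043],[85,0,15.2,37.4,0],[85,0,15.2,37.4,0],[85,0,15.2,37.4,0],[85,0,15.2,37.4,0],[85,0,15.2,37.4,0],[85,0,15.2,37.4,0],[85,0,15.2,37.4,0],[85,0,15.2,37.4,0],[85,0,15.2,37.4,0],[85,0,15.2,37.4,0],[85,0,15.2,37.4,0],[85,0,15.2,37.4,0],[85,0,15.2,37.4,0],[85,0,15.2,37.4,0],[85,0,15.2,37.4,0],[85,0,0,0,0]]'; python3 -c "
from h import *
rel([.595,-.004,.20])
for n in ('top','side'): cv2.imwrite(f'pics/{n}1.png',vision.read_camera(n)[:,:,::-1])
a=np.hstack([cv2.imread(f'pics/{n}1.png') for n in ('top','side')]);cv2.imwrite('pics/v2.png',cv2.resize(a,(800,300)))"
```

```text
time_s: 3.27
position: [0.5586, 0.0451, 0.2945]
tcp_rot: [0.457, 0.539, -0.453, 0.543]
contact_force: [-0.9, -0.3, 0.1]
opening: 0.997
t 3.27 pos [0.5586 0.0451 0.2945] F [-0.91 -0.27  0.09] open 85.2 j [-0.02 -0.12  1.75  0.    1.5  -0.19]
M [[0.007, 0.985, 0.172], [0.0, 0.172, -0.985], [-1.0, 0.007, 0.001]] shift now [94.8 26.7 54.5] roll 0.004 after roll [94.8 27.  54.4] D in tool [-0.001  0.004 -1.   ]
```

View pics/v2.png

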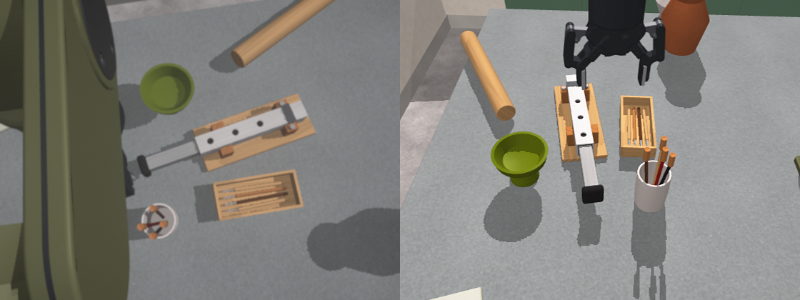

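The gripper hovers clear. The forearm is well above the jar brushes, and nothing has been disturbed. Next I descend over the tube.

```bash
python3 -m crank '[[85,20,14,27,0],[85,20,14,27,0],[85,39,0,0,0],[85,39,0,0,0],[85,39,0,0,0],[85,20,0,0,0],[85,0,0,0,0]]'; python3 -c "
from h import *
rel([.597,-.004,.04])
im=vision.read_camera('side'); cv2.imwrite('pics/v3.png',cv2.resize(im[130:330,150:430,::-1],(800,571)))
print(proj('side',[.597,-.004,.06]))
r=vision.cut_out('side','leg'); print(r and (r[0]['p'],r[0]['centre'],r[0]['pixels'].sum()))"
```

```text
time_s: 3.95
position: [0.5987, 0.0086, 0.1188]
tcp_rot: [0.457, 0.54, -0.445, 0.549]
contact_force: [-1.7, 0.4, -0.4]
opening: 0.998
t 3.95 pos [0.5987 0.0086 0.1188] F [-1.73  0.37 -0.37] open 85.2 j [-0.08  0.07  1.86  0.01  1.19 -0.27]
M [[0.02, 0.982, 0.185], [0.005, 0.185, -0.983], [-1.0, 0.021, -0.002]] shift now [78.7 -5.6 12.2] roll 0.0176 after roll [78.7 -5.4 12.3] D in tool [ 0.002  0.018 -1.   ]
[265.52601004 234.15405634]
(0.92, [267.9, 251.6], np.int64(1920))
```

View pics/v3.png

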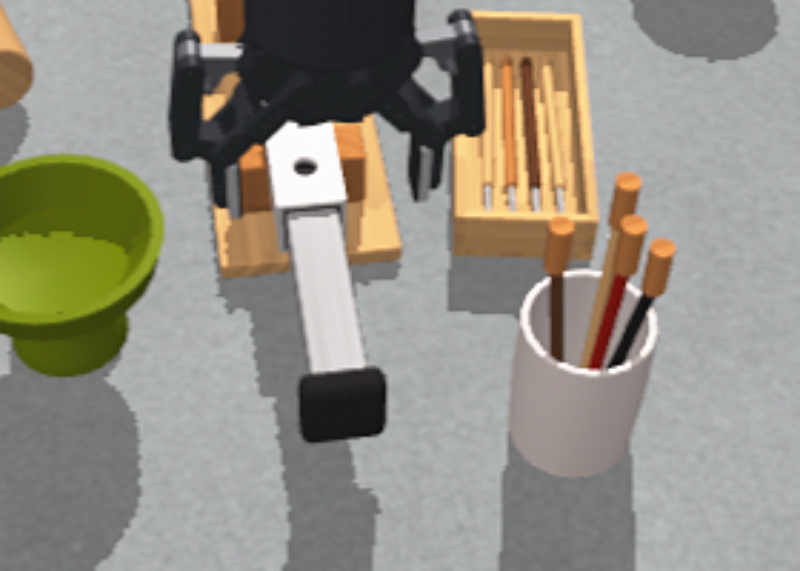

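The jaws straddle the tube, which is roughly centred between them: tube at crop column 325, fingers at 230 and 425. Continue down and close.

```bash
python3 -m crank '[[85,27,-3,6,0.017],[85,27,-3,6,0],[85,25,0,0,0],[85,0,0,0,0]]' 40; python3 -c "
from h import *
rel([.597,-.004,.04])"
```

```text
time_s: 4.38
position: [0.6096, -0.002, 0.0575]
tcp_rot: [0.467, 0.528, -0.442, 0.554]
contact_force: [-1.3, -0.4, -1.6]
opening: 0.994
t 4.38 pos [ 0.6096 -0.002   0.0575] F [-1.25 -0.36 -1.63] open 84.9 j [-0.1   0.15  1.9   0.01  1.05 -0.27]
M [[0.051, 0.984, 0.173], [0.003, 0.173, -0.985], [-0.999, 0.051, 0.006]] shift now [ 16.8 -13.6  -0.3] roll 0.0048 after roll [ 16.8 -13.6  -0.2] D in tool [-0.005  0.005 -1.   ]
```

```bash
python3 -m crank '[[85,-35,-4,0,0],[85,-35,-4,0,0],[85,0,0,0,0]]'; python3 -c "
from h import *
rel([.597,-.004,.04])"; python3 -m crank '[[85,10,-3,0,0],[85,10,-3,0,0],[85,10,-3,0,0],[85,10,0,0,0],[85,0,0,0,0]]'; python3 -c "
from h import *
rel([.597,-.004,.04])"
```

```text
time_s: 4.63
position: [0.5996, -0.0021, 0.1353]
tcp_rot: [0.467, 0.528, -0.441, 0.556]
contact_force: [1.9, -0.3, 1.8]
opening: 0.994
t 4.63 pos [ 0.5996 -0.0021  0.1353] F [ 1.86 -0.33  1.84] open 84.9 j [-0.1   0.04  1.87  0.01  1.18 -0.28]
M [[0.054, 0.983, 0.175], [0.003, 0.175, -0.985], [-0.999, 0.054, 0.006]] shift now [95.  -8.1  0.8] roll 0.0071 after roll [95.  -8.   0.9] D in tool [-0.006  0.007 -1.   ]
time_s: 5.05
position: [0.5978, -0.0026, 0.1025]
tcp_rot: [0.47, 0.523, -0.436, 0.561]
contact_force: [-0.7, 0.5, -0.5]
opening: 0.995
t 5.05 pos [ 0.5978 -0.0026  0.1025] F [-0.73  0.51 -0.51] open 84.9 j [-0.1   0.06  1.91  0.01  1.1  -0.28]
M [[0.072, 0.982, 0.177], [0.002, 0.177, -0.984], [-0.997, 0.071, 0.011]] shift now [62.3 -5.5  0.5] roll 0.0092 after roll [62.3 -5.5  0.6] D in tool [-0.01  0.01 -1.  ]
```

```bash
cat > q.py <<'E'
from h import *
s=monitor.read_state();M=R.from_quat(s["tcp_rot"]).as_matrix();print("t",round(s["time_s"],2),s["position"].round(4),"tilt",M[:2,0].round(4),"rollerr",round(float(M[:,1]@D),4),"F",s["contact_force"].round(1),"j",s["joints"].round(3))
E
python3 q.py; python3 -m crank '[[85,0,0,0,0],[85,0,0,0,0]]' >/dev/null; python3 q.py;python3 -m crank '[[85,-30,0,0,0],[85,-30,0,0,0],[85,0,0,0,0]]' >/dev/null; python3 q.py;python3 -m crank '[[85,0,30,0,0],[85,0,0,0,0]]' >/dev/null; python3 q.py;python3 -m crank '[[85,0,-30,0,0],[85,0,0,0,0]]' >/dev/null; python3 q.py
```

```text
t 5.05 [ 0.5978 -0.0026  0.1025] tilt [0.0716 0.0019] rollerr 0.0099 F [-0.7  0.5 -0.5] j [-0.099  0.056  1.913  0.01   1.102 -0.281]
t 5.22 [ 0.5958 -0.0024  0.0988] tilt [0.0655 0.0025] rollerr 0.0099 F [-0.7 -0.2 -0.4] j [-0.099  0.059  1.916  0.01   1.102 -0.281]
t 5.47 [ 0.5888 -0.0023  0.155 ] tilt [0.0544 0.0036] rollerr 0.0095 F [ 1.  -0.5  0.4] j [-0.1   -0.004  1.88   0.01   1.212 -0.281]
t 5.63 [0.6176 0.0029 0.1555] tilt [0.0528 0.0037] rollerr 0.0087 F [-0.5  0.4  0.7] j [-0.086  0.06   1.814  0.009  1.216 -0.266]
t 5.8 [ 0.587  -0.0021  0.1506] tilt [0.0473 0.0042] rollerr 0.0097 F [ 0.6 -0.4 -0.1] j [-0.1    0.     1.883  0.009  1.212 -0.281]
```

```bash
python3 -m crank '[[85,-40,0,0,0],[85,-40,0,0,0],[85,0,0,0,0]]' >/dev/null; python3 q.py;python3 -m crank '[[85,0,40,0,0],[85,0,0,0,0],[85,0,0,0,0]]' >/dev/null; python3 q.py;python3 -m crank '[[85,0,-40,0,0],[85,0,0,0,0],[85,0,0,0,0]]' >/dev/null; python3 q.py;python3 -m crank '[[85,0,0,40,0],[85,0,0,0,0],[85,0,0,0,0]]' >/dev/null; python3 q.py;python3 -m crank '[[85,0,0,-40,0],[85,0,0,0,0],[85,0,0,0,0]]' >/dev/null; python3 q.py
```

```text
t 6.05 [ 0.5796 -0.0024  0.2265] tilt [0.0357 0.0055] rollerr 0.0088 F [0.8 0.6 1.8] j [-0.101 -0.064  1.816  0.009  1.355 -0.281]
t 6.3 [0.6154 0.0044 0.2227] tilt [0.0293 0.0059] rollerr 0.0081 F [-0.4 -0.7  0.3] j [-0.084  0.022  1.737  0.009  1.354 -0.263]
t 6.55 [ 0.5717 -0.0025  0.2118] tilt [0.0144 0.0074] rollerr 0.0085 F [-0.4  0.4  0.6] j [-0.103 -0.059  1.835  0.009  1.352 -0.282]
t 6.8 [ 0.5785 -0.0425  0.2122] tilt [0.0162 0.0075] rollerr 0.0097 F [1.6 0.2 0.1] j [-0.171 -0.041  1.817  0.01   1.351 -0.352]
t 7.05 [ 0.5731 -0.0031  0.2149] tilt [0.0214 0.0066] rollerr 0.0063 F [-0.5 -0.5 -0.8] j [-0.104 -0.062  1.833  0.009  1.35  -0.281]
```

```bash
python3 -m crank '[[85,0,40,0,0],[85,0,0,0,0],[85,0,0,0,0],[85,0,-40,0,0],[85,0,0,0,0],[85,0,0,0,0],[85,0,40,0,0],[85,0,0,0,0],[85,0,0,0,0],[85,0,-32,0,0],[85,0,0,0,0],[85,0,0,0,0]]' >/dev/null; python3 q.py;python3 -m crank '[[85,35,0,0,0],[85,35,0,0,0],[85,0,0,0,0],[85,0,0,0,0]]' >/dev/null; python3 q.py;  python3 -c "
from h import *
rel([.597,-.004,.04])"
```

```text
t 8.05 [ 5.717e-01 -5.000e-04  1.975e-01] tilt [-0.0096  0.0092] rollerr 0.0083 F [ 0.4 -0.  -0.2] j [-0.099 -0.034  1.835  0.008  1.351 -0.278]
t 8.38 [ 0.5782 -0.0008  0.138 ] tilt [0.0126 0.0071] rollerr 0.0077 F [0.7 0.4 0.9] j [-0.099  0.015  1.89   0.009  1.225 -0.278]
t 8.38 pos [ 0.5782 -0.0008  0.138 ] F [0.74 0.38 0.92] open 85.4 j [-0.1   0.01  1.89  0.01  1.23 -0.28]
M [[0.013, 0.984, 0.176], [0.007, 0.175, -0.984], [-1.0, 0.014, -0.005]] shift now [98.2 16.6  6.9] roll 0.0077 after roll [98.2 16.6  6.8] D in tool [ 0.005  0.008 -1.   ]
```

```bash
python3 -m crank '[[85,0,40,0,0],[85,0,0,0,0],[85,0,0,0,0],[85,0,-38,0,0],[85,0,0,0,0],[85,0,0,0,0],[85,0,40,4,0],[85,0,0,0,0],[85,0,0,0,0],[85,0,-30,3,0.008],[85,0,0,0,0],[85,0,0,0,0]]' >/dev/null; python3 q.py;python3 -m crank '[[85,30,4,0,0],[85,28,4,0,0],[85,0,0,0,0],[85,0,0,0,0]]' >/dev/null; python3 q.py;  python3 -c "
from h import *
rel([.597,-.004,.04])"
```

```text
t 9.38 [ 0.5915 -0.0058  0.1429] tilt [0.0107 0.0071] rollerr -0.0004 F [-0.   0.4  1. ] j [-0.105  0.041  1.855  0.009  1.236 -0.276]
t 9.72 [ 0.6091 -0.0048  0.097 ] tilt [0.034  0.0049] rollerr -0.0005 F [-0.6  0.2 -0.3] j [-0.1    0.109  1.865  0.009  1.134 -0.272]
t 9.72 pos [ 0.6091 -0.0048  0.097 ] F [-0.56  0.21 -0.26] open 85.2 j [-0.1   0.11  1.86  0.01  1.13 -0.27]
M [[0.034, 0.985, 0.167], [0.005, 0.167, -0.986], [-0.999, 0.034, 0.001]] shift now [ 56.6 -13.7  -2.9] roll -0.0005 after roll [ 56.6 -13.7  -2.9] D in tool [-0.001 -0.    -1.   ]
```

```bash
python3 -m crank '[[70,27,-9,-2,0],[70,0,0,0,0],[70,24,-9,0,0],[70,0,0,0,0],[70,0,0,0,0]]' 30 >/dev/null; python3 q.py;  python3 -c "
from h import *
rel([.597,-.004,.041])"
```

```text
t 10.13 [ 0.6025 -0.0063  0.0597] tilt [0.0549 0.0029] rollerr 0.0003 F [-1.1  0.2  0.8] j [-0.104  0.126  1.916  0.01   1.045 -0.277]
t 10.13 pos [ 0.6025 -0.0063  0.0597] F [-1.11  0.21  0.83] open 69.8 j [-0.1   0.13  1.92  0.01  1.05 -0.28]
M [[0.055, 0.984, 0.168], [0.003, 0.168, -0.986], [-0.998, 0.055, 0.006]] shift now [18.4 -6.  -3.3] roll -0.0001 after roll [18.4 -6.  -3.3] D in tool [-0.006  0.    -1.   ]
```

```bash
python3 -m crank '[[70,10,-5,0,0],[70,10,-4,0,0],[70,0,0,0,0],[70,0,0,0,0]]' 30 >/dev/null; python3 q.py; python3 -m crank '[[50,0,0,0,0],[50,0,0,0,0],[50,0,0,0,0]]' >/dev/null; python3 q.py; python3 -c "
from h import *
im=vision.read_camera('side'); cv2.imwrite('pics/v4.png',cv2.resize(im[170:310,180:376,::-1],(784,560),interpolation=3))"
```

```text
t 10.47 [ 0.5997 -0.0083  0.0455] tilt [0.0661 0.0018] rollerr 0.0006 F [-0.5 -0.4  0.2] j [-0.108  0.132  1.938  0.011  1.007 -0.282]
t 10.72 [ 0.6003 -0.0084  0.0464] tilt [0.0673 0.0017] rollerr 0.0005 F [ 0.7 -0.4 -1.3] j [-0.108  0.131  1.936  0.011  1.008 -0.282]
```

View pics/v4.png

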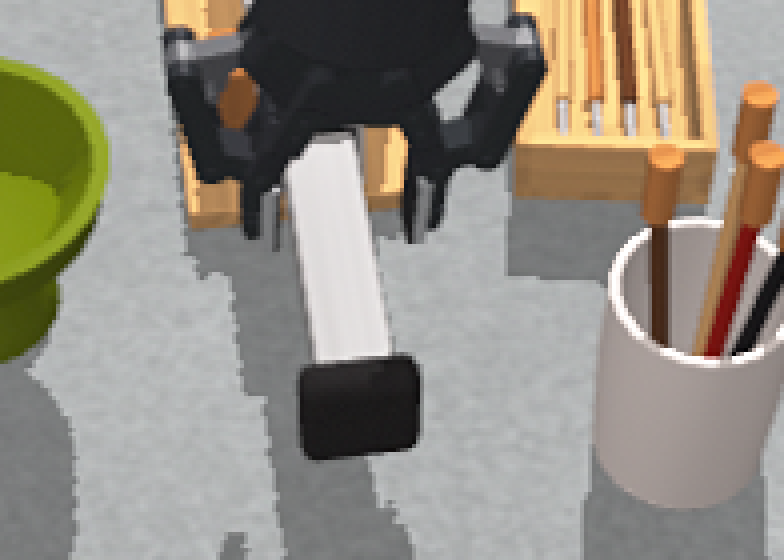

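The tube lies between the pads, with the left gap slightly smaller, and the foot and neighbours are clear. I'll lower a few mm and close gently, watching the lateral force.

```bash
python3 -m crank '[[50,5,1,0,0],[50,0,0,0,0],[40,0,0,0,0],[34,0,0,0,0]]' 25 >/dev/null; python3 q.py; python3 -m crank '[[31,0,0,0,0],[28,0,0,0,0]]'; python3 q.py;  python3 -m crank '[[24,0,0,0,0],[20,0,0,0,0]]'; python3 q.py
```

```text
t 11.1 [ 0.6022 -0.0082  0.0413] tilt [0.0677 0.0016] rollerr 0.0006 F [-0.3 -0.3 -0.1] j [-0.107  0.141  1.935  0.011  0.998 -0.282]
time_s: 11.27
position: [0.6021, -0.0082, 0.0411]
tcp_rot: [0.472, 0.522, -0.44, 0.558]
contact_force: [-0.2, 0.0, -0.1]
opening: 0.326
t 11.27 [ 0.6021 -0.0082  0.0411] tilt [0.0674 0.0017] rollerr 0.0006 F [-0.2  0.  -0.1] j [-0.107  0.142  1.935  0.011  0.998 -0.282]
time_s: 11.43
position: [0.6021, -0.0081, 0.041]
tcp_rot: [0.472, 0.522, -0.44, 0.558]
contact_force: [0.2, -0.2, 0.4]
opening: 0.234
t 11.43 [ 0.6021 -0.0081  0.041 ] tilt [0.0673 0.0017] rollerr 0.0006 F [ 0.2 -0.2  0.4] j [-0.107  0.142  1.935  0.011  0.998 -0.282]
```

```bash
python3 -c "
from h import *
im=vision.read_camera('side'); cv2.imwrite('pics/v5.png',cv2.resize(im[170:310,180:376,::-1],(784,560),interpolation=3))
print(monitor.read_state()['opening'])"
```

```text
0.23414425317109627
```

View pics/v5.png

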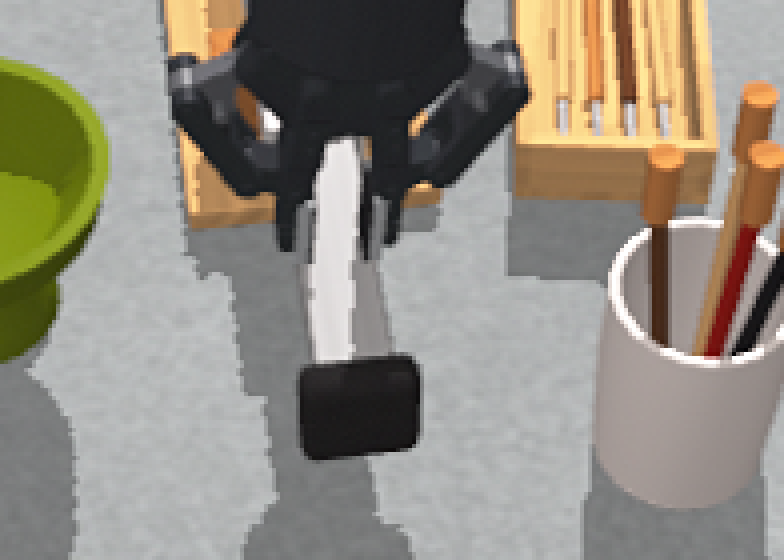

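```bash
python3 -c "
from h import *
s=monitor.read_state();M=R.from_quat(s['tcp_rot']).as_matrix();p=s['position']
f=lambda X:((proj('side',X)-[180,170])*4).round(0)
print('tip',f(p+M@[.014,.01,0]),f(p+M@[.014,-.01,0]),'tcp',f(p), 'tip+40',f(p+M@[-.026,.01,0]),f(p+M@[-.026,-.01,0]))
print('topaxis',f([.6,-.008,.06]),'foot centre',f([.588,.05,.045]))
for px in [(300,250),(385,245)]:
  print([at_z('side',(180+px[0]/4,170+px[1]/4),z).round(3) for z in (.027,.045,.065,.08)])
print(s)
"
```

```text
tip [303. 302.] [353. 299.] tcp [330. 278.] tip+40 [308. 238.] [359. 235.]
topaxis [335. 248.] foot centre [359. 393.]
[array([ 0.616, -0.034,  0.027]), array([ 0.615, -0.019,  0.045]), array([ 0.613, -0.003,  0.065]), array([0.612, 0.01 , 0.08 ])]
[array([ 0.581, -0.038,  0.027]), array([ 0.581, -0.023,  0.045]), array([ 0.58 , -0.006,  0.065]), array([0.58 , 0.006, 0.08 ])]
{'time_s': 11.4833, 'joints': array([-0.10703401,  0.14159229,  1.93485778,  0.01057093,  0.99831137,
       -0.28157267]), 'joint_velocities': array([-1.37361125e-03, -4.59105503e-04,  1.31859123e-05,  1.68053925e-03,
        2.34541451e-03,  1.24854736e-03]), 'effort': array([ 4.09932254e-04, -3.86661673e+01, -3.20698643e+01,  2.37479032e-02,
       -2.04109009e-01,  3.99046360e-05]), 'position': array([ 0.60207132, -0.00813028,  0.04107991]), 'tcp_rot': array([ 0.47155548,  0.52230526, -0.43989958,  0.55796147]), 'contact_force': array([-0.04873293,  0.00539268,  0.41632887]), 'ft_torque': array([0.02390306, 0.04374508, 0.02443317]), 'opening': 0.23414425317109627}
```

```bash
python3 -c "
from h import *
def tips(p,q,half,off,sc,back):
  M=R.from_quat(q).as_matrix();p=np.array(p)
  return [((proj('side',p+M@[.014-back,s*half,0])-off)*sc).round(0).tolist() for s in(1,-1)]
print('v3',tips([.5987,.0086,.1188],[.457,.54,-.445,.549],.0425,[150,130],2.857,.013))
print('v2 800x300',tips([.5586,.0451,.2945],[.457,.539,-.453,.543],.0425,[-560,0],400/560,.013))
print('v4',tips([.6003,-.0084,.0464],[.472,.522,-.44,.558],.025,[180,170],4,.008))
from scipy.optimize import least_squares
"
```

```text
v3 [[242.0, 253.0], [407.0, 237.0]]
v2 800x300 [[585.0, 103.0], [636.0, 99.0]]
v4 [[271.0, 283.0], [396.0, 276.0]]
```

The gripper is shut to 20 mm without contact. The fingers are in front of the tube in the picture and cast a shadow on its top face. So the fingertips are really about 33 mm higher than the reported pose implies, and the three earlier views show the same offset. I'll trust the picture, reopen, and go down in guarded steps.

```bash
python3 -m crank '[[60,0,0,0,0],[60,0,0,0,0],[60,0,0,0,0],[60,0,0,0,0],[60,0,0,0,0],[60,0,0,0,0]]' 25 ; python3 -m crank '[[60,8,-1,0,0],[60,0,0,0,0]]'; python3 q.py; python3 -m crank '[[60,8,-1,0,0],[60,0,0,0,0]]'>/dev/null; python3 q.py; python3 -c "
from h import *
im=vision.read_camera('side'); cv2.imwrite('pics/v6.png',cv2.resize(im[170:310,180:376,::-1],(784,560),interpolation=3))"
```

```text
time_s: 11.98
position: [0.6022, -0.0082, 0.0413]
tcp_rot: [0.472, 0.522, -0.44, 0.558]
contact_force: [0.4, 0.4, 0.0]
opening: 0.703
time_s: 12.15
position: [0.6019, -0.0083, 0.0329]
tcp_rot: [0.472, 0.522, -0.44, 0.558]
contact_force: [-0.9, -0.1, -0.7]
opening: 0.699
t 12.15 [ 0.6019 -0.0083  0.0329] tilt [0.0684 0.0016] rollerr 0.0007 F [-0.9 -0.1 -0.7] j [-0.107  0.152  1.94   0.011  0.983 -0.282]
t 12.32 [ 0.6011 -0.0085  0.0237] tilt [0.0679 0.0016] rollerr 0.0007 F [-1.8  0.6 -0.5] j [-0.108  0.163  1.945  0.011  0.967 -0.283]
```

View pics/v6.png

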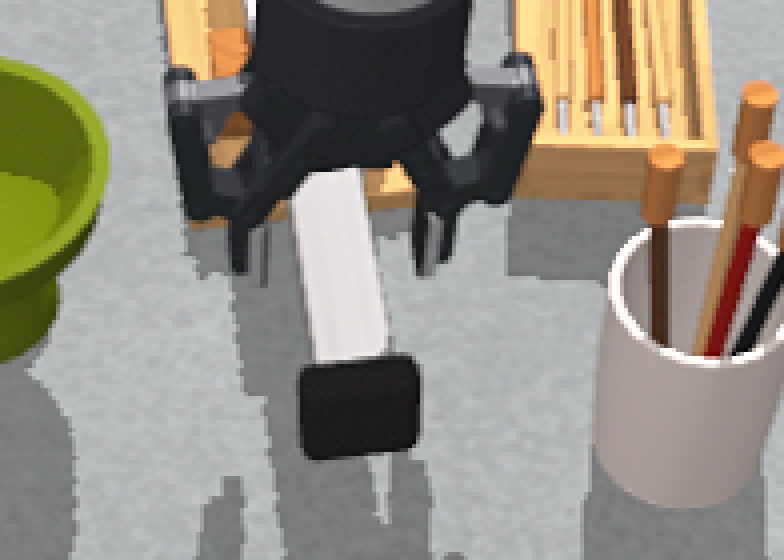

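The gripper is centred over the tube: finger mid column 340, tube 342. The tips are at row 272 and clear of the tube. Continuing down.

```bash
python3 -m crank '[[60,8,0,0,0],[60,0,0,0,0]]'>/dev/null; python3 q.py; python3 -m crank '[[60,8,0,0,0],[60,0,0,0,0],[50,0,0,0,0],[40,0,0,0,0],[40,0,0,0,0]]' 25; python3 q.py;  python3 -m crank '[[30,0,0,0,0],[26,0,0,0,0],[26,0,0,0,0]]'; python3 q.py
```

```text
t 12.53 [ 0.6026 -0.0086  0.016 ] tilt [0.0697 0.0015] rollerr 0.0006 F [-0.3  0.4 -0.8] j [-0.108  0.176  1.945  0.011  0.951 -0.283]
time_s: 12.95
position: [0.6031, -0.0085, 0.0064]
tcp_rot: [0.472, 0.522, -0.44, 0.558]
contact_force: [-0.5, -0.3, 0.7]
opening: 0.468
t 12.95 [ 0.6031 -0.0085  0.0064] tilt [0.0687 0.0016] rollerr 0.0007 F [-0.5 -0.3  0.7] j [-0.108  0.191  1.947  0.011  0.936 -0.283]
time_s: 13.2
position: [0.6026, -0.0086, 0.0066]
tcp_rot: [0.471, 0.522, -0.44, 0.558]
contact_force: [2.8, 0.1, -2.1]
opening: 0.361
t 13.2 [ 0.6026 -0.0086  0.0066] tilt [0.067  0.0012] rollerr 0.0016 F [ 2.8  0.1 -2.1] j [-0.107  0.191  1.946  0.01   0.938 -0.283]
```

Gripped: opening is 30.8 mm on the 30 mm tube. Now I draw it out slowly, feeling the force.

```bash
cat >> q.py <<'E'
print("   along D: pos mm",round(float(s["position"]@D*1000),2),"F",round(float(s["contact_force"]@D),2),"open",round(s["opening"]*85.4,1))
E
python3 -m crank '[[26,0,0,0,0],[26,0,0,0,0]]' 50 >/dev/null; python3 q.py; python3 -m crank '[[26,0,0,-1,0],[26,0,0,-1,0],[26,0,0,-1,0],[26,0,0,-1,0]]' >/dev/null; python3 q.py; python3 -m crank '[[26,0,0,-1,0],[26,0,0,-1,0],[26,0,0,-1,0],[26,0,0,-1,0]]' >/dev/null; python3 q.py
```

```text
t 13.37 [ 0.6027 -0.0086  0.0068] tilt [0.0664 0.0009] rollerr 0.0021 F [ 4.1 -0.3 -1.6] j [-0.107  0.191  1.946  0.01   0.939 -0.283]
   along D: pos mm -109.72 F -1.01 open 30.3
t 13.7 [ 0.6025 -0.008   0.0068] tilt [ 0.0667 -0.005 ] rollerr 0.0019 F [ 4.5 -3.9 -1.5] j [-0.103  0.191  1.947  0.002  0.938 -0.275]
   along D: pos mm -109.1 F -4.58 open 30.0
t 14.03 [ 0.6025 -0.0077  0.0068] tilt [ 0.0672 -0.0101] rollerr -0.0006 F [ 3.4 -3.6 -2.2] j [-0.1    0.19   1.947 -0.004  0.936 -0.265]
   along D: pos mm -108.75 F -4.07 open 30.1
```

```bash
python3 -m crank '[[26,0,0,-3,0],[26,0,0,-3,0],[26,0,0,-3,0]]' >/dev/null; python3 q.py; python3 -m crank '[[26,0,0,-3,0],[26,0,0,-3,0],[26,0,0,-3,0]]' >/dev/null; python3 q.py
```

```text
t 14.28 [ 0.6014 -0.0018  0.0067] tilt [ 0.0672 -0.0141] rollerr -0.003 F [ 4.4 -4.2 -1.2] j [-0.088  0.188  1.95  -0.01   0.936 -0.247]
   along D: pos mm -102.78 F -4.9 open 30.3
t 14.53 [0.6002 0.0045 0.0068] tilt [ 0.0671 -0.0177] rollerr -0.0049 F [ 3.8 -3.4 -1.2] j [-0.076  0.186  1.952 -0.016  0.935 -0.23 ]
   along D: pos mm -96.33 F -3.97 open 30.3
```

```bash
for i in 1; do python3 -m crank '[[26,0,0,-2.2,-0.002],[26,0,0,-2.2,-0.002],[26,0,0,-2.2,-0.002],[26,0,0,-2.2,0]]' >/dev/null; python3 q.py; done; python3 -m crank '[[26,0,0,-2.2,0],[26,0,0,-2.2,0],[26,0,0,-2.2,0],[26,0,0,-2.2,0]]' >/dev/null; python3 q.py
```

```text
t 14.87 [0.5991 0.0105 0.0068] tilt [ 0.0669 -0.0206] rollerr -0.004 F [ 3.6 -4.  -1.1] j [-0.064  0.184  1.954 -0.02   0.935 -0.216]
   along D: pos mm -90.33 F -4.5 open 30.1
t 15.2 [0.598  0.0161 0.0068] tilt [ 0.0665 -0.024 ] rollerr -0.008 F [ 3.  -4.  -2.5] j [-0.053  0.183  1.956 -0.025  0.935 -0.198]
   along D: pos mm -84.58 F -4.41 open 30.4
```

```bash
python3 -m crank '[[26,0,0,-2.2,-0.002],[26,0,0,-2.2,-0.002],[26,0,0,-2.2,-0.002]]' >/dev/null; python3 q.py;  python3 -m crank '[[26,0,0,-2.2,-0.002],[26,0,0,-2.2,-0.002],[26,0,0,-2.2,-0.002]]' >/dev/null; python3 q.py
```

```text
t 15.45 [0.597  0.0214 0.0068] tilt [ 0.0659 -0.0246] rollerr -0.0055 F [ 3.2 -3.4 -0.5] j [-0.043  0.182  1.957 -0.027  0.936 -0.19 ]
   along D: pos mm -79.22 F -3.87 open 30.4
t 15.7 [0.597  0.0217 0.0068] tilt [ 0.068  -0.0365] rollerr 0.0024 F [  4.4 -12.8  -2.3] j [-0.037  0.181  1.958 -0.042  0.933 -0.182]
   along D: pos mm -78.93 F -13.39 open 30.1
```

The tube stopped dead and the pull rose to 13 N, so the button has locked. Now I press in, building up gradually.

```bash
python3 -m crank '[[26,0,0,1.5,0],[26,0,0,1.5,0]]' >/dev/null; python3 q.py;  python3 -m crank '[[26,0,0,2,0],[26,0,0,2,0]]' 60 >/dev/null; python3 q.py;  python3 -m crank '[[26,0,0,2,0],[26,0,0,2,0]]' >/dev/null; python3 q.py
```

```text
t 15.87 [0.5973 0.02   0.0068] tilt [ 0.0675 -0.0328] rollerr -0.0003 F [ 3.2  4.1 -0.2] j [-0.041  0.181  1.958 -0.037  0.934 -0.187]
   along D: pos mm -80.6 F 3.5 open 30.2
t 16.03 [0.5976 0.018  0.0068] tilt [ 0.0668 -0.0297] rollerr 0.0003 F [ 3.8  4.4 -0.8] j [-0.046  0.182  1.957 -0.033  0.935 -0.196]
   along D: pos mm -82.64 F 3.73 open 29.9
t 16.2 [0.5977 0.0175 0.0068] tilt [ 0.0654 -0.0237] rollerr 0.0006 F [ 2.3 12.1  0.9] j [-0.05   0.183  1.956 -0.025  0.937 -0.204]
   along D: pos mm -83.17 F 11.53 open 30.1
```

```bash
python3 -m crank '[[26,0,0,2.6,0],[26,0,0,2.6,0]]' >/dev/null; python3 q.py;  python3 -m crank '[[26,0,0,2.9,0],[26,0,0,2.9,0],[26,0,0,2.9,0]]' >/dev/null; python3 q.py
```

```text
t 16.37 [0.5977 0.0177 0.0068] tilt [ 0.0634 -0.0153] rollerr 0.0025 F [ 1.8 12.8  1.2] j [-0.054  0.183  1.955 -0.015  0.939 -0.216]
   along D: pos mm -82.9 F 12.31 open 30.0
t 16.62 [0.5975 0.0182 0.0068] tilt [ 0.0601 -0.0026] rollerr 0.0079 F [ 1.1 14.1  1. ] j [-6.000e-02  1.850e-01  1.953e+00  1.000e-03  9.440e-01 -2.370e-01]
   along D: pos mm -82.44 F 13.72 open 29.7
```

```bash
python3 -m crank '[[26,0,0,3.6,0.003],[26,0,0,3.8,0.003],[26,0,0,3.8,0.003]]' >/dev/null; python3 q.py;  python3 -m crank '[[26,0,0,4.0,0.003],[26,0,0,4.0,0.003],[26,0,0,4.0,0.003]]' >/dev/null; python3 q.py
```

```text
t 16.87 [0.5974 0.0186 0.0068] tilt [0.0558 0.0126] rollerr 0.0081 F [-0.2 17.8  1.8] j [-0.067  0.187  1.95   0.02   0.949 -0.255]
   along D: pos mm -81.98 F 17.62 open 29.9
t 17.12 [0.5973 0.0189 0.0068] tilt [0.0508 0.0287] rollerr 0.006 F [ 0.6 19.   2.6] j [-0.074  0.189  1.948  0.04   0.956 -0.272]
   along D: pos mm -81.66 F 18.64 open 29.5
```

```bash
python3 -m crank '[[26,0,0,4.1,0.003],[26,0,0,4.1,0.003],[26,0,0,4.1,0.003],[26,0,0,4.1,0.003]]' >/dev/null; python3 q.py;  python3 -m crank '[[26,0,0,0,0],[26,0,0,-0.5,0],[26,0,0,0,0]]' >/dev/null; python3 q.py; python3 -m crank '[[36,0,0,0,0],[45,0,0,0,0],[60,0,0,0,0],[60,0,0,0,0],[60,0,0,0,0]]' >/dev/null; python3 q.py
```

```text
t 17.45 [0.597  0.0197 0.0068] tilt [0.0433 0.052 ] rollerr 0.003 F [ 0.6 19.1  3.2] j [-0.085  0.193  1.943  0.067  0.967 -0.295]
   along D: pos mm -80.84 F 18.67 open 29.6
t 17.7 [0.5968 0.0207 0.0068] tilt [0.0433 0.0478] rollerr 0.0094 F [ 1.6  3.  -1.3] j [-0.081  0.193  1.944  0.062  0.967 -0.294]
   along D: pos mm -79.85 F 2.68 open 29.8
t 18.12 [0.5978 0.019  0.0073] tilt [0.0472 0.0468] rollerr 0.0078 F [0.2 0.2 0.4] j [-0.083  0.192  1.944  0.062  0.963 -0.295]
   along D: pos mm -81.64 F 0.2 open 59.9
```

Held at about 18.6 N at the wrist for roughly 0.6 s and then released. Retreating upward and looking.

```bash
python3 -m crank '[[66,-15,2,0,0],[66,-15,1,0,0],[66,-30,1,0,0],[66,-35,0,0,0],[66,-40,0,0,0],[66,-40,0,0,0],[66,-40,0,0,0],[66,-30,0,0,0]]' ; python3 -m crank '[[66,0,-10,-38,0],[66,0,-10,-38,0],[66,0,-10,-38,0],[66,0,-10,-38,0],[66,0,-10,-38,0],[66,0,-10,-38,0],[66,0,-10,-38,0],[66,0,-10,-38,0],[66,0,-10,-38,0],[66,0,-10,-38,0],[66,0,-10,-38,0],[66,0,0,0,0]]';python3 q.py; python3 - <<'E'
from h import *
for n in("top","side"):
    im=vision.read_camera(n); cv2.imwrite(f"pics/{n}9.png",im[:,:,::-1])
    for l in ("leg","button","brush_jar","bowl","tool_tray","cradle"):
        for r in vision.cut_out(n,l)[:1]: print(n,l,round(r["p"],2),np.round(r["centre"],1),r["pixels"].sum())
a=cv2.imread("pics/top9.png")[60:380,130:480];b=cv2.imread("pics/side9.png")[110:310,150:350]
c=np.hstack([cv2.resize(a,(400,366)),cv2.resize(b,(400,366),interpolation=3)])
cv2.imwrite("pics/v7.png",c)
E
```

```text
time_s: 18.78
position: [0.5841, 0.007, 0.2505]
tcp_rot: [0.473, 0.545, -0.435, 0.538]
contact_force: [0.6, -1.3, 0.7]
opening: 0.773
time_s: 19.78
position: [0.4043, 0.4128, 0.2799]
tcp_rot: [0.486, 0.534, -0.429, 0.543]
contact_force: [-0.9, -0.5, 0.1]
opening: 0.773
t 19.78 [0.4043 0.4128 0.2799] tilt [0.0624 0.0532] rollerr -0.0074 F [-0.9 -0.5  0.1] j [ 0.703 -0.124  1.784  0.     1.4    0.54 ]
   along D: pos mm 338.98 F -0.33 open 66.0
top leg 0.55 [225.6 222.3] 2475
top brush_jar 0.8 [224.  312.8] 2163
top bowl 0.92 [233.9 121.4] 4366
top tool_tray 0.56 [357.  271.6] 6247
side leg 0.73 [268.4 261.6] 2298
side brush_jar 0.86 [357.4 250.1] 3805
side bowl 0.75 [168.3 220.6] 4581
side tool_tray 0.91 [329.2 181.5] 4033
side cradle 0.93 [259.2 184.1] 8345
```

View pics/v7.png

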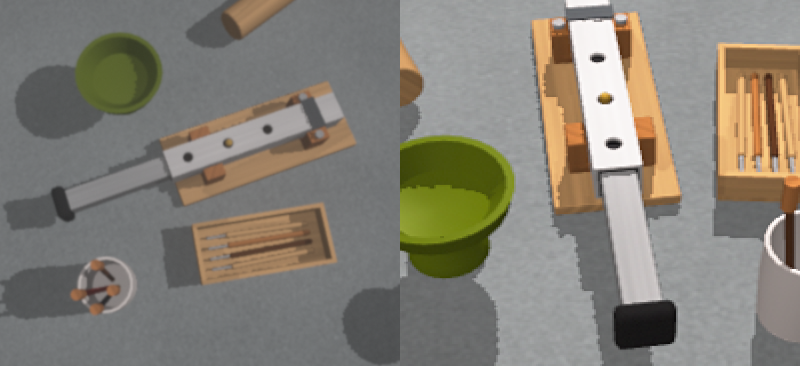

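The brass button shows in the middle hole at (228,142) in the left panel and (605,98) in the right. The other two holes are empty, the jar, bowl and tray have not moved, and the arm is clear.

```bash
python3 -c "
from cell import sign_off
print(sign_off())"
```

```text
the job is handed in; nothing more can be done
None
```

The leg is locked in the middle hole, and I handed the job in at about 20 s of the 43 s allowed.

- **Drawing out:** I pulled the steel tube out about 31 mm at roughly 15–25 mm/s, against about 4–5 N of rubbing. It then stopped dead, and the pull rose to about 13 N.
- **Load test:** Pressed back in, it moved about 4 mm, which matches the stated play, and then stopped. I held about 17.5–18.7 N at the wrist for roughly 0.6 s. Allowing for the rubbing, I estimate 14–15 N on the button. That is an inference, since the button force itself is not measured.
- **Final checks:** After release the wrist force was about 0. Both cameras show the brass button up in the middle hole and the other two holes empty. The jar, bowl and tray are where they were, within about 2 pixels, and the arm is clear of everything.

**What disagreed or failed:**
- **Fingertip height:** The camera showed the fingertips about 33 mm higher than the reported tool pose implied. My first attempt to close the gripper therefore shut just above the tube, without any contact force. I then went by the camera and by feel, and did not find the cause.
- **Tool tilt:** The reported tilt drifted by up to about 4° during the moves and I could not fully correct it.
- **Button detection:** The trained network did not report the button in the last pictures, so I confirmed it by eye.

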